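# Shut the dry cabinet and set its purge valve two turns open

### The job

Push the open door of the clear dry cabinet shut until it clicks home on its catch, leaving the bottle, the tape roll and the parts tray where they are. Then set the purge valve beside it: turn the red handwheel clockwise all the way to its stop and back it off exactly two full turns. Finish while still gripping the wheel's black revolving handle at that setting, so that I can tighten the locknut: do not let go.

Things in the scene. Friction and masses are not known exactly. Their poses are not given: they have to be found in the camera images.
- station: Fixed: clear dry cabinet (x 0 to 240, y -140 to 140 mm, 235 high) and its brass purge valve (x -80, y -270). Origin on the bench under the middle of the cabinet's front edge; x into the cabinet, y left, z up. Steel pipe 21 mm thick, centre 75 mm high: along y from -370 to -175 at x -80, along x to 70, then into the cabinet. A gauge at x 20, y -175 is 140 mm high.
- door (a joint): Door angle, rad: 0 = fully shut, rigid stop; grows as it opens towards the robot (to 1.6). Upright hinge at the door's left (station +y) edge, with friction: the door stays where left. A spring roller catch acts over the last 0.06 rad: pushing through takes about 8 N at the push point, then it pulls the door home; short of it the door is not shut.
- door_hinge (a point): Point on the door's hinge axis, 207.5 mm above the bench, at the left end of the door's rear face (station x 0, y 135 mm).
- door_push (a point): Front face of the door's blue top rail (35 mm high), 200 mm from the hinge axis along the door, 18 mm before the hinge's plane, 207.5 mm above the bench. Door: blue frame, clear pane, 268 mm wide, 18 mm thick, top edge 225 mm above the bench. A bar pull stands 47 mm off its face, 250 mm from the hinge, 80 to 160 mm high.
- wheel (a joint): Handwheel angle, rad: 0 = valve shut against its rigid stop; grows counterclockwise seen from above (opening); one full turn is 6.283. Stays where it is left (friction about 0.1 N m, some 2.5 N at the handle). It does not rise as it turns. At 0 the handle is on the station -x side of the wheel's axis.
- wheel_axis (a point): Centre of the red three-spoked handwheel, 100 mm across, on its upright axis and in the rim's plane, 150 mm above the bench. The rim is 14 mm thick, the hub rises 10 mm above this point.
- handle: Black revolving handle standing upright on the wheel's rim, 43 mm from the wheel's axis, 21 mm thick. Origin on the handle's axis in the rim's plane; the grip runs from 12 to 64 mm above it. It spins freely on its own upright pin, so it can be held at one gripper heading while the wheel goes round.
- handle_mid (a point): Middle of the handle's grip, on its axis, 38 mm above the rim's plane (188 mm above the bench).
- bottle: Bystander: white bottle with red cap, 54 mm across, 125 mm high, standing loose; origin at its underside.
- tape: Bystander: yellow roll of tape lying flat, 84 mm across, 24 mm high, loose; origin at its underside.
- tray: Bystander: blue open parts tray, 110 x 80 x 30 mm, loose; origin at its underside.

How it is judged:
On the way, in this order (a step that is already met when the one before it is completed fails the run):
1. the door is shut and seated on its catch (value of joint door below 0.02 rad), for 0.3 s.
2. the handwheel is closed to its stop (value of joint wheel below 0.08 rad), for 0.1 s.
At the end, for the whole second after the job is handed in: The door is seated on its catch (within 0.02 rad of shut), the handwheel stands two full turns (12.566 rad) from its stop within 0.2 rad, and the gripper still holds the revolving handle between its fingers (more than 4 N, the handle's axis within 15 mm of the grasp point) (value of joint door below 0.02 rad and value of joint wheel between 12.366 and 12.766 rad and contact force between the fingers and handle above 4 N and horizontal distance between the grasp point and handle_mid below 0.015 m and z of the grasp point in the frame of handle between 0.005 and 0.075 m); the arm keeps its last pose, push and grip.
It fails at once if the bottle is knocked over or moved more than 30 mm (distance of bottle from where it was at the start of the episode above 0.03 m or angle between bottle's own z axis and vertical above 0.5 rad).
It fails at once if the tape roll is moved more than 30 mm (distance of tape from where it was at the start of the episode above 0.03 m).
It fails at once if the parts tray is moved more than 30 mm (distance of tray from where it was at the start of the episode above 0.03 m).
It also fails if it takes over 72 s, if anything falls off the work surface, if the arm or the gripper's body presses on something with over 40 N, if the wrist force passes 120 N, or if a joint passes its speed limit or range.

### The arm

A 6-joint arm with a two-finger parallel gripper is mounted at the origin on the work surface. World frame = base frame: x ahead of the robot, y to its left, z up, the work surface at z = 0. Lengths are in m, angles in rad, forces in N, time in s.
With the tool pointing down it reaches from about 0.225 to 0.725 m from the base axis. Payload 3.1 kg.
Tool frame: the origin (TCP) lies at the very end of the fingers, on their centre line; the grasp point (between the pads) lies 19 mm behind it; z points along the fingers, y is the line along which they close (so a half turn about z gives the same grasp; the last joint's range is limited). The gripper opens to 85 mm and grips with 20 to 120 N. Pads are 22 mm wide; open, the fingers measure 114 mm over their backs; the gripper's body (76 mm by 85 mm) begins 54 mm behind the grasp point. The pads swing forward as they close: fully open they stand 13 mm farther back than shut.
Start: joints at [-1.371, 0.048, 0.099, 1.622, 0, 1.443], TCP at [0.169, -0.497, 0.231] pointing down, gripper open.
Joint ranges: [-2.91, 2.91], [-0.99, 1.94], [-1.21, 1.42], [-2.12, 2.29], [-1.49, 1.47], [-3.14, 3.14]. Speed limits (rad/s): [2.79, 2.79, 3.14, 3.14, 3.14, 3.14].

### API

Orientations are given as a rotation vector (axis times angle).
In Python, from cell import get_obs, viewer, env gives the robot as it stands.
- The arm moves only by the tool drive_tool, never from a script. Its argument "steps" is a list of rows, each a list of 3 entries, a list of its own where there are three numbers: the turn, a rotation vector about the tool's x, y, z in rad, then the shift along the tool's x, y, z in mm, then the gripper's target within -1 to 1 (shut at 1, half-way at 0, fully open at -1). In form: [[[rx, ry, rz], [tx, ty, tz], claw], ...]. A call has 1 to 8 rows; each row shifts and turns the commanded pose from where the row before left it, along the tool's axes as they then stand; what a row does not reach is not made up. A row lasts 1/8 s, in which the tool goes at most 62.5 mm and 10.7 degrees, less where a joint would pass 70% of its speed; a pose out of reach is approached as far as the arm can. A call with a gripper value outside its range is refused whole. The fingers move at their own pace and stop on an object; "squeeze" is the grip in N (left out, the last holds). Time passes only in rows, so rows that do not move let the fingers close. It gives the time, the measured TCP pose, the force, the opening and the grip force at its end, in the units of the state.
- get_obs(): the state, without advancing time (a new reading comes with each control period).
- viewer.grab_frame(name): name is "scene" or "side" or "wrist"; returns a dict with "image" (420x560x3 uint8, red, green, blue), "K" (3x3 intrinsics, pixels), "world_from_camera" (4x4, takes a point from camera to world coordinates). Camera axes: x right, y down, z forward; pixel columns grow to the right and rows downward; lengths in m; the calibration is good to about 2 mm. A picture is of the moment at which its call begins. There is no depth.
- env.sign_off(): hands the job in; it is judged then, once.
The state is a dict: "time_s": time; "joint_positions": joint angles; "qvel": joint speeds; "joint_efforts": joint torques, N m; "position": TCP position; "eef_rot": TCP orientation; "wrist_force": force on the tool from outside, world axes, zero at the start; "ft_torque": the same for the moment, N m; "grip_width": finger opening in m; "grip_force": force on a finger pad.
Only numpy, scipy, OpenCV 4.12 (cv2) and the standard library are available. Lean on these libraries where they do the work, as an engineer would, in place of code of your own. Each camera call takes 0.05 s, during which the arm holds its last target. There are 200 camera calls.

## Working session

There is one attempt and no reset: what is moved stays moved. The work goes in short steps, Python scripts to look and compute and a tool call to move; the robot and the scene stay as the last step left them, time stands still between calls to the robot, and variables do not carry over. Pictures are saved under pics/ and viewed, at most 10 in all, crops included, and the job is handed in when it is done.

Besides the shell and the picture viewer there is one more tool, called after "Call:" in YAML: its name, and indented under it one key for each argument. drive_tool: Moves the arm, as the interface text tells. Its arguments: {"type":"object","properties":{"steps":{"type":"array"},"squeeze":{"type":"number"}},"required":["steps"]}

```bash
mkdir -p pics; ls; python3 - <<'E'
from cell import get_obs, viewer
import cv2, numpy as np, pickle
o=get_obs(); print({k:np.round(v,3) for k,v in o.items()})
d={}
for n in("scene","side","wrist"):
    f=viewer.grab_frame(n); d[n]=f; cv2.imwrite(f"pics/{n}0.png",f["image"][:,:,::-1]); print(n,f["K"],np.round(f["world_from_camera"],3))
pickle.dump(d,open("f0.pkl","wb"))
E
```

```text
pics
{'time_s': np.float64(0.0), 'joint_positions': array([-1.371,  0.049,  0.098,  1.622, -0.   ,  1.443]), 'qvel': array([ 0.001,  0.001,  0.   , -0.001, -0.   ,  0.001]), 'joint_efforts': array([ 1.0000e-03, -3.3878e+01,  3.2002e+01,  2.0000e-02, -0.0000e+00,
        0.0000e+00]), 'position': array([ 0.169, -0.496,  0.23 ]), 'eef_rot': array([-3.097, -0.512,  0.   ]), 'wrist_force': array([-0.712,  0.157, -0.684]), 'ft_torque': array([ 0.001, -0.027,  0.005]), 'grip_force': np.float64(0.0), 'grip_width': np.float64(0.085)}
scene [[409.34849801   0.         285.36783936]
 [  0.         409.34849801 204.02693167]
 [  0.           0.           1.        ]] [[-0.786  0.4   -0.472  0.989]
 [ 0.619  0.519 -0.59   0.598]
 [ 0.009 -0.755 -0.656  0.793]
 [ 0.     0.     0.     1.   ]]
side [[442.41941018   0.         285.1207421 ]
 [  0.         442.41941018 217.91498539]
 [  0.           0.           1.        ]] [[-0.8   -0.342  0.493 -0.151]
 [-0.6    0.46  -0.654  0.882]
 [-0.003 -0.819 -0.574  0.912]
 [ 0.     0.     0.     1.   ]]
wrist [[348.59807726   0.         273.51056511]
 [  0.         348.59807726 212.73610072]
 [  0.           0.           1.        ]] [[ 0.323 -0.904 -0.28   0.24 ]
 [-0.946 -0.31  -0.092 -0.472]
 [-0.004  0.295 -0.956  0.372]
 [ 0.     0.     0.     1.   ]]
```

View pics/scene0.png

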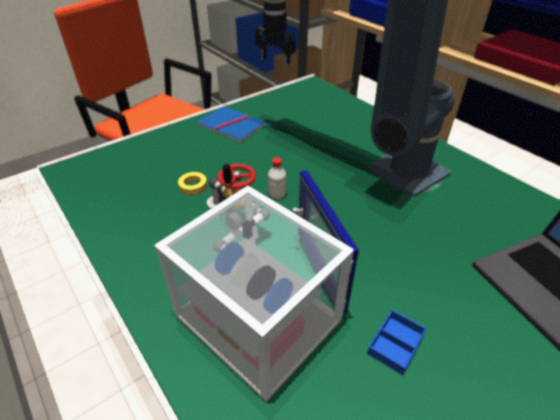

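View pics/side0.png

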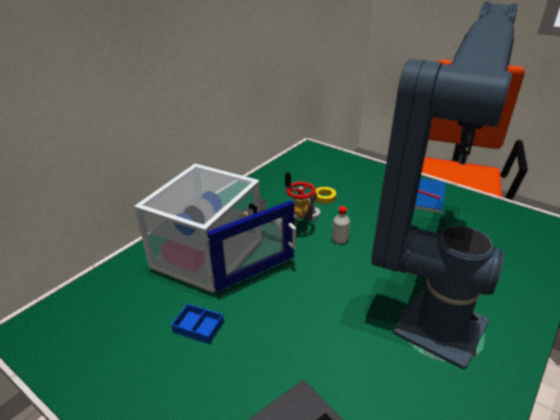

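Scene view: cabinet top corners near (249,193), (350,251), (262,325), (162,247); the door's top runs from (350,250) to (305,175); the wheel is at (237,176) and the bottle at (277,180). Side view: wheel at (300,190), bottle at (342,225), door from (210,235) to (295,205). I'll enlarge both.

```bash
python3 - <<'E'
import cv2
a=cv2.imread("pics/scene0.png")[140:340,150:410]; b=cv2.imread("pics/side0.png")[150:300,125:365]
cv2.imwrite("pics/sc1.png",cv2.resize(a,None,fx=3,fy=3,interpolation=cv2.INTER_CUBIC))
cv2.imwrite("pics/sd1.png",cv2.resize(b,None,fx=10/3,fy=10/3,interpolation=cv2.INTER_CUBIC))
E
```

```text
(no output)
```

View pics/sc1.png

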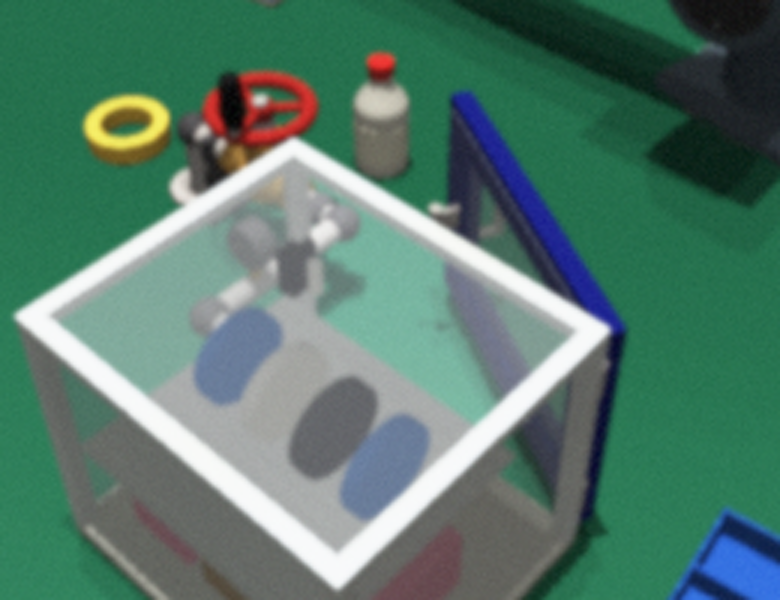

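View pics/sd1.png

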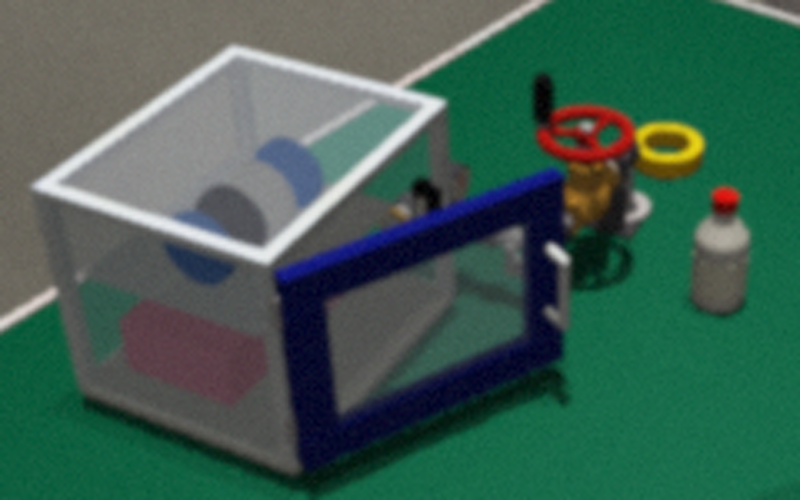

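```bash
cat > h.py <<'E'
import numpy as np, pickle, cv2
from scipy.optimize import least_squares
F=pickle.load(open("f0.pkl","rb"))
def proj(f,P):
    T=np.linalg.inv(f["world_from_camera"]); p=np.atleast_2d(P)@T[:3,:3].T+T[:3,3]; q=p@f["K"].T; return q[:,:2]/q[:,2:]
def tri(obs):  # [(frame,uv)]
    r=lambda P:np.concatenate([proj(f,P)[0]-uv for f,uv in obs])
    s=least_squares(r,[0.5,-.2,.1]); return s.x, np.abs(s.fun).max()
sc=lambda u,v:np.array([150+u/3,140+v/3]); sd=lambda u,v:np.array([125+u*.3,150+v*.3])
E
python3 - <<'E'
from h import *
S,D=F["scene"],F["side"]
pts={'FL':((612,328),(267,264)),'FR':((295,140),(446,102)),'BR':((16,316),(235,46)),'BL':((337,590),(35,187)),
'wheel':((261,107),(586,134)),'handle':((232,100),(543,98)),'htop':((230,75),(543,76)),'doorend':((463,94),(560,173)),'cap':((381,57),(726,192)),'tape':((128,122),(669,143))}
R={}
for k,(a,b) in pts.items():
    R[k],e=tri([(S,sc(*a)),(D,sd(*b))]); print(k,np.round(R[k]*1000,1),round(e,2))
L={'FL':(0,.14,.235),'FR':(0,-.14,.235),'BR':(.24,-.14,.235),'BL':(.24,.14,.235),'wheel':(-.08,-.27,.15)}
def W(x,p): c,s=np.cos(x[2]),np.sin(x[2]); return np.array([x[0]+c*p[0]-s*p[1],x[1]+s*p[0]+c*p[1],p[2]])
def r(x): return np.concatenate([np.r_[proj(S,W(x,L[k]))[0]-sc(*pts[k][0]),proj(D,W(x,L[k]))[0]-sd(*pts[k][1])] for k in L])
s=least_squares(r,[.5,-.1,0]); x=s.x; print(x,np.round(s.fun,1))
inv=lambda P:np.round(1000*np.array([[np.cos(x[2]),np.sin(x[2])],[-np.sin(x[2]),np.cos(x[2])]])@(P[:2]-x[:2]),1)
for k in ('wheel','handle','doorend','cap','tape'): print(k,inv(R[k]))
print('hinge',W(x,(0,.135,.2075)),'axis',W(x,(-.08,-.27,.15)))
E
```

```text
FL [566.1 274.1 235.1] 0.22
FR [ 6.146e+02 -3.000e-01  2.338e+02] 0.4
BR [850.   37.8 232.4] 0.49
BL [803.  312.9 231.2] 0.91
wheel [ 557.2 -143.3  151.5] 0.1
handle [ 595.5 -123.4  188.2] 0.15
htop [ 595.1 -123.1  213.2] 0.1
doorend [471.   20.3 223. ] 0.39
cap [ 409.3 -166.5  128.9] 0.15
tape [ 590.4 -357.5   20.7] 0.45
[0.59028745 0.1364228  0.17004279] [-0.2  0.1 -0.4  0.3 -0.2 -1.1  0.2 -0.1 -0.4 -0.8 -0.8 -0.1  0.4 -0.9
 -1.7  0.1  0.1  0.4 -0.   0.5]
wheel [ -79.9 -270.1]
handle [ -38.8 -257. ]
doorend [-137.2  -94.3]
cap [-229.6 -267.9]
tape [ -83.5 -486.8]
hinge [0.56744214 0.26947577 0.2075    ] axis [ 0.55713187 -0.14322109  0.15      ]
```

Call:
drive_tool:
  steps:
    - [[0, 0, -0.176], [0, 0, -1], 1]
    - [[0, 0, -0.176], [0, 0, -1], 1]
    - [[0, 0, -0.176], [0, 0, -1], 1]
    - [[0, 0, -0.176], [0, 0, -1], 1]
    - [[0, 0, -0.176], [0, 0, -1], 1]
    - [[0, 0, -0.176], [0, 0, -1], 1]
    - [[0, 0, -0.176], [0, 0, -1], 1]
    - [[0, 0, -0.176], [0, 0, -1], 1]
  squeeze: 60

```text
time_s: 1.15
position: [0.169, -0.4968, 0.2388]
eef_rot: [-2.023, -2.402, -0.001]
wrist_force: [0.5, -1.1, 0.0]
grip_width: 0.0002
grip_force: 0.0
```

```bash
cat >> h.py <<'E'
X=(0.59028745,0.1364228,0.17004279)
from scipy.spatial.transform import Rotation as Ro
def st(p): c,s=np.cos(X[2]),np.sin(X[2]); d=np.array(p[:2])-X[:2]; return np.array([c*d[0]+s*d[1],-s*d[0]+c*d[1],p[2]])*1000
def stat():
    from cell import get_obs
    o=get_obs(); R=Ro.from_rotvec(o["eef_rot"]).as_matrix(); a=np.array(X)[2]
    Z=np.array([[np.cos(a),np.sin(a),0],[-np.sin(a),np.cos(a),0],[0,0,1]])
    print("t",round(float(o["time_s"]),2),"st mm",np.round(st(o["position"]),1),"Fst",np.round(Z@o["wrist_force"],1),"w",round(float(o["grip_width"]),4),"g",round(float(o["grip_force"]),1)); print("tool axes in station (cols)\n",np.round(Z@R,3)); print("q",np.round(o["joint_positions"],2)); return o
E
python3 -c "
from h import *
stat()"
```

```text
t 1.15 st mm [-522.4 -552.8  238.8] Fst [ 0.3 -1.2  0. ] w 0.0002 g 0.0
tool axes in station (cols)
 [[-0.001  1.    -0.   ]
 [ 1.     0.001  0.001]
 [ 0.001 -0.    -1.   ]]
q [-1.37  0.05  0.12  1.64  0.    0.03]
```

Call:
drive_tool:
  steps:
    - [[0, 0, 0], [50, 32, 0], 1]
    - [[0, 0, 0], [50, 32, 0], 1]
    - [[0, 0, 0], [50, 32, 0], 1]
    - [[0, 0, 0], [50, 32, 0], 1]
    - [[0, 0, 0], [50, 32, 0], 1]
    - [[0, 0, 0], [50, 32, 0], 1]
    - [[0, 0, 0], [50, 32, 0], 1]
    - [[0, 0, 0], [50, 32, 0], 1]

```text
time_s: 2.15
position: [0.3562, -0.0586, 0.2392]
eef_rot: [2.031, 2.396, 0.0]
wrist_force: [1.2, -0.1, 0.2]
grip_width: 0.0001
grip_force: 0.0
```

Call:
drive_tool:
  steps:
    - [[0, 0, 0], [50, 32, 0], 1]
    - [[0, 0, 0], [50, 32, 0], 1]
    - [[0, 0, 0], [50, 32, 0], 1]
    - [[0, 0, 0], [0, 0, 20], 1]
    - [[0, 0, 0], [0, 0, 21], 1]
    - [[0, 0, 0], [0, 0, 0], 1]

```text
time_s: 2.9
position: [0.4243, 0.1034, 0.1961]
eef_rot: [-2.028, -2.395, 0.005]
wrist_force: [1.2, -0.4, 0.2]
grip_width: -0.0001
grip_force: 0.0
```

```bash
python3 -c "
from h import *
from cell import viewer
stat()
f=viewer.grab_frame('side'); cv2.imwrite('pics/side2.png',cv2.resize(f['image'][100:320,120:400,::-1],None,fx=2.5,fy=2.5))"
```

```text
t 2.9 st mm [-169.1   -4.4  196.1] Fst [ 1.1 -0.6  0.2] w -0.0001 g 0.0
tool axes in station (cols)
 [[ 0.004  1.    -0.005]
 [ 1.    -0.004  0.   ]
 [ 0.    -0.005 -1.   ]]
q [ 0.09 -0.18 -0.19  1.57 -0.    1.49]
```

View pics/side2.png

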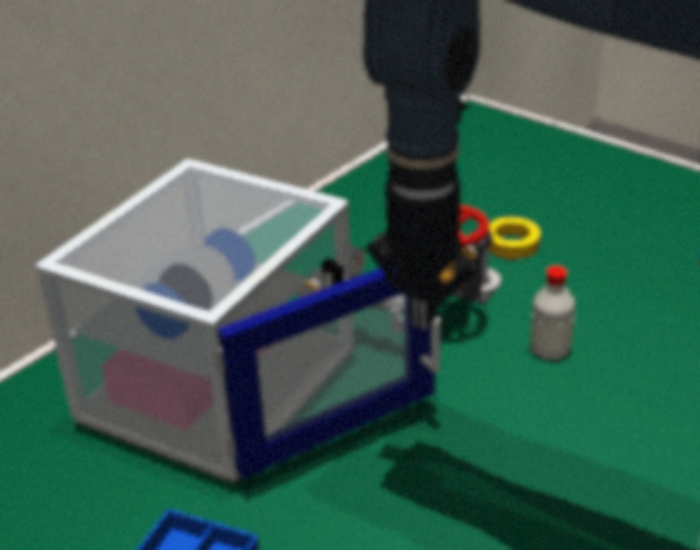

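The picture shows the closed fingers (about (420,300)) standing in front of the door's top rail near its free end, clear of bottle and pull. Next I push.

Call:
drive_tool:
  steps:
    - [[0, 0, 0], [-6, 14, 0], 1]
    - [[0, 0, 0], [-6, 14, 0], 1]
    - [[0, 0, 0], [-6, 14, 0], 1]
    - [[0, 0, 0], [-6, 14, 0], 1]
    - [[0, 0, 0], [-6, 14, 0], 1]
    - [[0, 0, 0], [-6, 14, 0], 1]
    - [[0, 0, 0], [-6, 14, 0], 1]
    - [[0, 0, 0], [-6, 14, 0], 1]

```text
time_s: 3.95
position: [0.5453, 0.0743, 0.1981]
eef_rot: [-2.03, -2.397, -0.0]
wrist_force: [-0.0, 0.7, -0.2]
grip_width: 0.0004
grip_force: 0.2
```

Call:
drive_tool:
  steps:
    - [[0, 0, 0], [-3, 6, 0], 1]
    - [[0, 0, 0], [-3, 6, 0], 1]
    - [[0, 0, 0], [-2, 4, 0], 1]
    - [[0, 0, 0], [0, 3, 0], 1]
    - [[0, 0, 0], [0, 2, 0], 1]

```text
time_s: 4.58
position: [0.5639, 0.0698, 0.1983]
eef_rot: [-2.028, -2.395, 0.006]
wrist_force: [-5.5, -0.7, 2.0]
grip_width: 0.0001
grip_force: 2.3
```

```bash
python3 -c "
from h import *
stat()"
```

```text
t 4.58 st mm [-37.3 -61.2 198.3] Fst [-5.6  0.3  2. ] w 0.0001 g 2.3
tool axes in station (cols)
 [[ 0.005  1.    -0.005]
 [ 1.    -0.005  0.   ]
 [ 0.    -0.005 -1.   ]]
q [ 0.01  0.16  0.16  1.57 -0.    1.41]
```

Catch contact at 5.6 N; continue gently.

Call:
drive_tool:
  steps:
    - [[0, 0, 0], [0, 3, 0], 1]
    - [[0, 0, 0], [0, 3, 0], 1]
    - [[0, 0, 0], [0, 3, 0], 1]
    - [[0, 0, 0], [0, 3, 0], 1]
    - [[0, 0, 0], [0, 0, 0], 1]

```text
time_s: 5.2
position: [0.572, 0.0709, 0.1986]
eef_rot: [-2.026, -2.391, 0.016]
wrist_force: [-16.1, -2.8, 8.0]
grip_width: 0.0001
grip_force: 8.6
```

```bash
python3 -c "
from h import *
from cell import viewer
stat()
f=viewer.grab_frame('side'); cv2.imwrite('pics/side3.png',cv2.resize(f['image'][120:300,120:360,::-1],None,fx=3.3,fy=3.3,interpolation=cv2.INTER_CUBIC))"
```

```text
t 5.2 st mm [-29.1 -61.5 198.6] Fst [-16.3  -0.    8. ] w 0.0001 g 8.6
tool axes in station (cols)
 [[ 0.005  1.    -0.013]
 [ 1.    -0.005 -0.001]
 [-0.001 -0.013 -1.   ]]
q [ 0.01  0.19  0.19  1.58 -0.    1.41]
```

Call:
drive_tool:
  steps:
    - [[0, 0, 0], [0, 3, 0], 1]
    - [[0, 0, 0], [0, 3, 0], 1]
    - [[0, 0, 0], [0, 0, 0], 1]

```text
time_s: 5.62
position: [0.5721, 0.0708, 0.1987]
eef_rot: [-2.021, -2.385, 0.032]
wrist_force: [-30.7, -5.6, 12.6]
grip_width: 0.0
grip_force: 15.8
```

```bash
python3 -c "
from h import *
from cell import viewer
stat()
f=viewer.grab_frame('side'); cv2.imwrite('pics/side3.png',cv2.resize(f['image'][120:300,120:360,::-1],None,fx=3.3,fy=3.3,interpolation=cv2.INTER_CUBIC))"
```

```text
t 5.62 st mm [-29.1 -61.6 198.7] Fst [-31.2  -0.3  12.6] w 0.0 g 15.8
tool axes in station (cols)
 [[ 0.005  1.    -0.026]
 [ 1.    -0.005 -0.001]
 [-0.001 -0.025 -1.   ]]
q [ 0.01  0.21  0.21  1.6  -0.01  1.42]
```

View pics/side3.png

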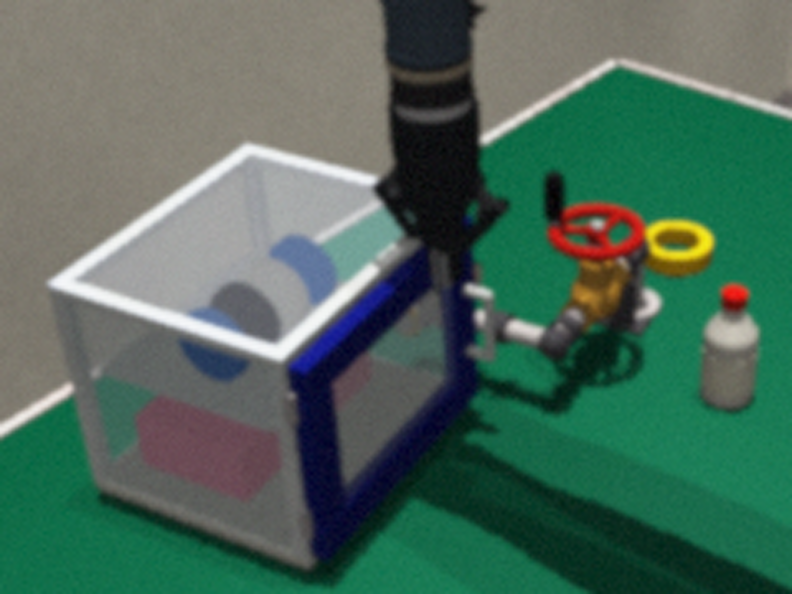

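The picture shows the door flush with the cabinet front, and the fingers at (445,265). It stayed put while the force doubled, so it sits on its stop. The handle stands at (555,195). I'll retract and go above it.

Call:
drive_tool:
  steps:
    - [[0, 0, 0], [0, -50, 0], 1]
    - [[0, 0, 0], [0, 0, -40], 1]
    - [[0, 0, 0], [-50, 0, -20], 1]
    - [[0, 0, 0], [-50, 10, 0], -1]
    - [[0, 0, 0], [-50, 10, 0], -1]
    - [[0, 0, 0], [-46, 9, 0], -1]
    - [[0, 0, 0], [0, 0, 0], -1]
    - [[0, 0, 0], [0, 0, 0], -1]

```text
time_s: 6.68
position: [0.5957, -0.1238, 0.2582]
eef_rot: [-2.031, -2.396, -0.001]
wrist_force: [-0.7, 0.2, 0.1]
grip_width: 0.0852
grip_force: 0.0
```

```bash
python3 -c "
from h import *
from cell import viewer
stat()
import pickle
g={n:viewer.grab_frame(n) for n in ('wrist','side')}
pickle.dump(g,open('f1.pkl','wb'))
Wp=lambda x,y,z:np.array([X[0]+(np.cos(X[2])*x-np.sin(X[2])*y)/1000,X[1]+(np.sin(X[2])*x+np.cos(X[2])*y)/1000,z/1000])
for n in g:
  for P in ((-38.8,-257,214),(-38.8,-257,162),(-80,-270,150)): print(n,P,proj(g[n],Wp(*P))[0].round(1))
a=g['wrist']['image'][:,:,::-1]; b=cv2.resize(g['side']['image'][120:300,200:360,::-1],None,fx=2.33,fy=2.33)
c=np.zeros((420,560+b.shape[1],3),np.uint8); c[:,:560]=a; c[:b.shape[0],560:]=b[:420]
c=cv2.resize(c,(800,int(420*800/c.shape[1]))); cv2.imwrite('pics/w4.png',a)"
```

```text
t 6.67 st mm [ -38.7 -257.4  258.2] Fst [-0.7  0.3  0.1] w 0.0852 g 0.0
tool axes in station (cols)
 [[ 0.005  1.     0.   ]
 [ 1.    -0.005  0.001]
 [ 0.001  0.    -1.   ]]
q [-0.32  0.28  0.42  1.71  0.    1.09]
wrist (-38.8, -257, 214) [274.2 243. ]
wrist (-38.8, -257, 162) [274.1 215.8]
wrist (-80, -270, 150) [220.  227.5]
side (-38.8, -257, 214) [287.8 172.6]
side (-38.8, -257, 162) [287.8 186.5]
side (-80, -270, 150) [300.8 190.7]
```

View pics/w4.png

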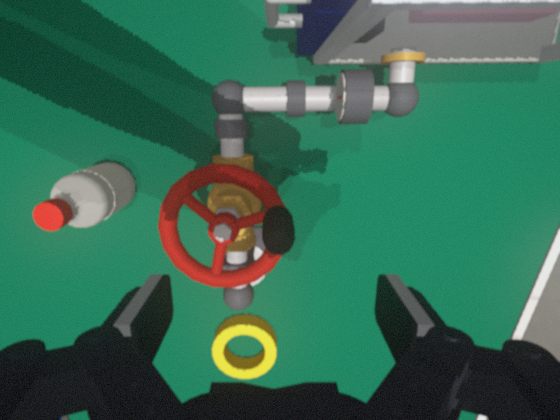

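The wrist picture shows the handle at (278,230) and the wheel hub at (222,228), 2-4 px from the predictions, so the fingers straddle the handle. I descend and close.

Call:
drive_tool:
  steps:
    - [[0, 0, 0], [0, 1, 30], -1]
    - [[0, 0, 0], [0, 1, 30], -1]
    - [[0, 0, 0], [0, 0, 25], -1]
    - [[0, 0, 0], [0, 0, 0], 1]
    - [[0, 0, 0], [0, 0, 0], 1]
    - [[0, 0, 0], [0, 0, 0], 1]
    - [[0, 0, 0], [0, 0, 0], 1]
  squeeze: 50

```text
time_s: 7.65
position: [0.5986, -0.1237, 0.1754]
eef_rot: [2.029, 2.395, 0.003]
wrist_force: [-0.1, 0.8, 3.1]
grip_width: 0.0195
grip_force: 49.2
```

```bash
python3 -c "
from h import *
stat()"
```

```text
t 7.65 st mm [ -35.8 -257.8  175.4] Fst [0.  0.8 3.1] w 0.0195 g 49.2
tool axes in station (cols)
 [[ 0.005  1.     0.003]
 [ 1.    -0.005 -0.001]
 [-0.001  0.003 -1.   ]]
q [-0.31  0.26  0.23  1.53  0.    1.09]
```

Call:
drive_tool:
  steps:
    - [[0, 0, 0], [-22, 1, 0], 1]
    - [[0, 0, 0], [-20, -10.5, 0], 1]
    - [[0, 0, 0], [-12, -19, 0], 1]
    - [[0, 0, 0], [-1, -22, 0], 1]
    - [[0, 0, 0], [10.5, -20, 0], 1]
    - [[0, 0, 0], [19, -12, 0], 1]
    - [[0, 0, 0], [0, 0, 0], 1]

```text
time_s: 8.52
position: [0.5212, -0.1612, 0.1754]
eef_rot: [2.028, 2.396, 0.006]
wrist_force: [1.2, 3.1, 4.5]
grip_width: 0.0194
grip_force: 50.8
```

```bash
python3 -c "
from h import *
stat()"
```

```text
t 8.53 st mm [-118.5 -281.7  175.4] Fst [1.7 2.9 4.5] w 0.0194 g 50.8
tool axes in station (cols)
 [[ 0.004  1.     0.005]
 [ 1.    -0.004  0.   ]
 [ 0.     0.005 -1.   ]]
q [-0.42  0.09  0.03  1.51  0.    0.98]
```

Call:
drive_tool:
  steps:
    - [[0, 0, 0], [11, -2, 0], 1]
    - [[0, 0, 0], [7.5, 0.5, 0], 1]
    - [[0, 0, 0], [0, 0, 0], 1]

```text
time_s: 8.9
position: [0.518, -0.1506, 0.1754]
eef_rot: [2.025, 2.384, -0.013]
wrist_force: [4.6, -13.2, 4.1]
grip_width: 0.0193
grip_force: 50.6
```

```bash
python3 -c "
from h import *
stat()"
```

```text
t 8.9 st mm [-119.8 -270.7  175.4] Fst [  2.3 -13.7   4.1] w 0.0193 g 50.6
tool axes in station (cols)
 [[ 0.008  1.     0.002]
 [ 1.    -0.008 -0.015]
 [-0.015  0.002 -1.   ]]
q [-0.4   0.07  0.01  1.5  -0.01  1.01]
```

Call:
drive_tool:
  steps:
    - [[0, 0, 0], [3, 0, 0], 1]
    - [[0, 0, 0], [0, 0, 0], 1]
    - [[0, 0, 0], [0, 0, 0], 1]

```text
time_s: 9.28
position: [0.518, -0.1505, 0.1754]
eef_rot: [2.026, 2.379, -0.018]
wrist_force: [5.3, -20.0, 2.3]
grip_width: 0.0193
grip_force: 50.4
```

```bash
python3 -c "
from h import *
stat()"
```

```text
t 9.28 st mm [-119.8 -270.5  175.4] Fst [  1.8 -20.6   2.3] w 0.0193 g 50.4
tool axes in station (cols)
 [[ 0.01   1.     0.002]
 [ 1.    -0.01  -0.02 ]
 [-0.02   0.002 -1.   ]]
q [-0.4   0.07  0.01  1.5  -0.02  1.01]
```

At the stop: it does not move while the force rises. I back off two turns counterclockwise, 24 rows of 30°, after unloading the 9 mm lag.

Call:
drive_tool:
  steps:
    - [[0, 0, 0], [-9, 0, 0], 1]
    - [[0, 0, 0], [-21.5, 5.8, 0], 1]
    - [[0, 0, 0], [-15.7, 15.7, 0], 1]
    - [[0, 0, 0], [-5.8, 21.5, 0], 1]
    - [[0, 0, 0], [5.8, 21.5, 0], 1]
    - [[0, 0, 0], [15.7, 15.7, 0], 1]
    - [[0, 0, 0], [21.5, 5.8, 0], 1]
    - [[0, 0, 0], [0, 0, 0], 1]

```text
time_s: 10.28
position: [0.6025, -0.1345, 0.1753]
eef_rot: [2.028, 2.398, 0.003]
wrist_force: [0.5, 2.2, 8.5]
grip_width: 0.0193
grip_force: 51.1
```

```bash
python3 -c "
from h import *
stat()"
```

```text
t 10.28 st mm [ -33.8 -269.1  175.3] Fst [0.9 2.  8.5] w 0.0193 g 51.1
tool axes in station (cols)
 [[ 0.003  1.     0.002]
 [ 1.    -0.003  0.   ]
 [ 0.     0.002 -1.   ]]
q [-0.33  0.28  0.25  1.54  0.    1.08]
```

Call:
drive_tool:
  steps:
    - [[0, 0, 0], [21.5, -5.8, 0], 1]
    - [[0, 0, 0], [15.7, -15.7, 0], 1]
    - [[0, 0, 0], [5.8, -21.5, 0], 1]
    - [[0, 0, 0], [-5.8, -21.5, 0], 1]
    - [[0, 0, 0], [-15.7, -15.7, 0], 1]
    - [[0, 0, 0], [-21.5, -5.8, 0], 1]
    - [[0, 0, 0], [0, 0, 0], 1]

```text
time_s: 11.15
position: [0.5183, -0.1521, 0.1753]
eef_rot: [2.03, 2.391, 0.001]
wrist_force: [2.4, -1.9, 6.0]
grip_width: 0.0193
grip_force: 51.1
```

```bash
python3 -c "
from h import *
stat()"
```

```text
t 11.15 st mm [-119.8 -272.1  175.3] Fst [ 2.  -2.3  6. ] w 0.0193 g 51.1
tool axes in station (cols)
 [[ 0.007  1.     0.004]
 [ 1.    -0.007 -0.003]
 [-0.003  0.004 -1.   ]]
q [-0.41  0.08  0.02  1.51 -0.    1.  ]
```

Call:
drive_tool:
  steps:
    - [[0, 0, 0], [-21.5, 5.8, 0], 1]
    - [[0, 0, 0], [-15.7, 15.7, 0], 1]
    - [[0, 0, 0], [-5.8, 21.5, 0], 1]
    - [[0, 0, 0], [5.8, 21.5, 0], 1]
    - [[0, 0, 0], [15.7, 15.7, 0], 1]
    - [[0, 0, 0], [21.5, 5.8, 0], 1]

```text
time_s: 11.9
position: [0.6033, -0.1385, 0.1753]
eef_rot: [2.029, 2.39, -0.004]
wrist_force: [-2.4, -4.1, 8.7]
grip_width: 0.0194
grip_force: 51.4
```

Call:
drive_tool:
  steps:
    - [[0, 0, 0], [21.5, -5.8, 0], 1]
    - [[0, 0, 0], [15.7, -15.7, 0], 1]
    - [[0, 0, 0], [5.8, -21.5, 0], 1]
    - [[0, 0, 0], [-5.8, -21.5, 0], 1]
    - [[0, 0, 0], [-15.7, -15.7, 0], 1]
    - [[0, 0, 0], [-21.5, -5.8, 0], 1]
    - [[0, 0, 0], [0, 0, 0], 1]
    - [[0, 0, 0], [0, 0, 0], 1]

```text
time_s: 12.9
position: [0.5182, -0.1517, 0.1753]
eef_rot: [2.029, 2.392, 0.0]
wrist_force: [2.2, -2.5, 6.2]
grip_width: 0.0194
grip_force: 51.3
```

```bash
python3 -c "
from h import *
from cell import viewer
stat()
f=viewer.grab_frame('wrist'); cv2.imwrite('pics/w5.png',f['image'][:,:,::-1])
a=viewer.grab_frame('side')['image'];b=viewer.grab_frame('scene')['image']
c=np.hstack([cv2.resize(a[120:330,120:400],(400,300)),cv2.resize(b[130:370,120:440],(400,300))]); cv2.imwrite('pics/end.png',c[:,:,::-1])"
```

```text
t 12.9 st mm [-119.8 -271.8  175.3] Fst [ 1.7 -2.8  6.2] w 0.0194 g 51.3
tool axes in station (cols)
 [[ 0.006  1.     0.003]
 [ 1.    -0.006 -0.004]
 [-0.004  0.003 -1.   ]]
q [-0.41  0.08  0.02  1.51 -0.    1.  ]
```

View pics/w5.png

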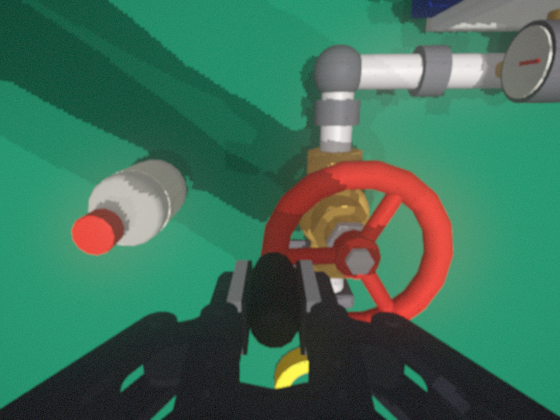

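View pics/end.png

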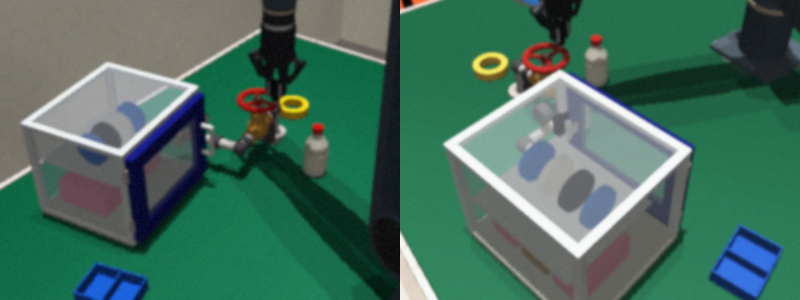

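The wrist view shows the handle at (275,300) clamped between the fingers, with a spoke pointing to station -x. The overview shows the door flush and the bottle, tape and tray undisturbed. The handle is 1.3 mm (0.03 rad) from where it stood at the stop, after two full turns.

```bash
python3 -c "
from cell import env
print(env.sign_off())"
```

```text
the job is handed in; nothing more can be done
None
```

I pushed the door shut onto its catch, turned the wheel clockwise to its stop and backed it off two full turns (about 0.03 rad over by my measurement). The gripper still holds the handle at about 51 N, the bottle, tape and tray look undisturbed, and the job is handed in (no verdict was returned).

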